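# Dial the stores chest's padlock open, take it off the hasp and show it

## Task

The padlock on the stores chest wants only its last number: turn its dial, click by click, until the long mark clicks in at the index line by the shackle, and only then, without forcing it, draw the lock back from the staple so that its shackle comes fully open. Unhook the open lock from the staple and finish holding it in the gripper, still, level, dial up and shackle still open, at least 10 cm above the chest lids and over the hasp or close to it: do not put it down or let go. Leave the tea bowl, spice jar and match box on the chest where they are.

Things in the scene. Friction and masses are not known exactly. Their poses are not given: they have to be found in the camera images.
- chest: wooden stores chest, 342 x 456 mm, 120 mm high, fixed; origin at the centre of its underside, z up. Its two flat lids meet in a seam along its y axis; a steel hasp lies along its x axis across the seam: a 3 mm strap on the lids, and a staple that stands up through its far end
- strap (a point): centre of the strap's broad part on which the lock lies (its top, 123 mm above the chest's origin; axes as the chest's). 100 mm (x) by 72 mm (y), with turned-up edges 4 mm high along both sides, 65 mm apart, that keep the lock from turning: it lies between them with 1.5 mm of play each side, free to slide along x and to be lifted
- staple (a point): foot of the staple's near leg, at the strap's top (axes as the chest's). The staple is a fixed square bow of 5.5 mm round bar in the chest's x-z plane, 36 mm long (x) and 28 mm high inside, its top 33.5 mm above the strap. The shackle's bend runs through it, so this leg stands inside the shackle's U
- staple_far (a point): foot of the staple's far leg, 41.5 mm beyond the near leg along the chest's x. The open shackle, 27 mm from toe to outside of bend, fits sideways between the two legs (36 mm)
- lock_center (a point): centre of the loose padlock's body, half-way up: steel block 64 (x) by 62 (y) by 28 mm thick, lying flat, dial up, whole lock 0.3 to 0.5 kg. x points to the shackle (along the chest's x at the start), z up through the dial. It starts 37 to 43 mm short of the near staple leg in x, in line with it in y. A white index line is on its top at the +x edge
- knob (a point): centre of the dial's aluminium knob, the part to grip: on the dial's axis, 29 mm above point lock_center; turns with the dial, x along the long mark. Round, knurled, 26 mm across, 18 mm high (9 mm above and below this point), on a black disc 52 mm across whose top is 9 mm below this point and just above the staple's top
- dial (a joint): angle of the dial, rad, counter-clockwise from above. 0 = its one long broad white mark (carried on over the knob's top) points at the index line by the shackle: the lock opens there. Ten click positions 0.628 apart, each with a tick; it springs into the nearest (peak torque about 0.06 N m). Starts 1 to 4 clicks counter-clockwise of 0 (rarely between two); may be turned either way
- shackle (a joint): how far the shackle is out, m: 0 shut, 0.018 fully open (stop). Slides along the lock's x with 2.5 N friction, stays where left, does not swing. With the dial over 0.2 rad from 0 it gives only 2.5 to 4 mm. To open: draw the body along its -x, away from the staple; the bend catches on the near leg, and the stop comes with the body's centre about 63 mm short of that leg
- toe (a point): tip of the shackle's free leg (the toe), on the lock's +y side, half-way up the body. The shackle is a U of 7 mm round steel, legs 29 mm between centres (22 mm inside); shut, the toe is 4 mm inside the body; fully open it stands 14 mm clear of the body, and the near staple leg can leave the U through this gap
- bend (a point): outermost point of the shackle's bend, in its middle: 23 mm beyond the body when shut, 41 mm fully open. To unhook the open lock: raise it 6 to 8 mm (over the strap's edges, under the staple's top), push it along +x until its centre is 35 to 42 mm short of the near leg, move it along its -y by 40 mm or more, then lift
- tea_bowl: loose dark red tea bowl, 86 mm across the rim, 58 mm high, standing on the chest; origin at the centre of its foot
- spice_jar: loose brown glass spice jar with white cap, 42 mm across, 85 mm high, standing on the chest; origin at the centre of its foot
- match_box: loose match box, 54 x 36 x 16 mm, lying on the chest; origin at the centre of its underside
There are look-alikes about, which are no part of the job. What is shaped like the part that bears lock_center but green is not meant.

How it is judged:
By the outcome, as a careful person would: the job done as asked, in the order asked, and still so for the second after the job is handed in, while the arm keeps its last pose, push and grip.
It also fails if it takes over 51 s, if anything falls off the work surface, if the arm or the gripper's body presses on something with over 40 N, if the wrist force passes 120 N, or if a joint passes its speed limit or range.

## Robot

A 7-joint arm with a two-finger parallel gripper is mounted at the origin on the work surface. World frame = base frame: x ahead of the robot, y to its left, z up, the work surface at z = 0. Lengths are in mm, angles in degrees, forces in N, time in s.
With the tool pointing down it reaches from about 350 to 900 mm from the base axis. Payload 7.2 kg.
Tool frame: the origin (TCP) lies on the centre line of the jaws, within the pads' length; the fingertips stand 22 mm ahead of it and the grasp point (between the pads) lies 3 mm ahead of it; z points along the fingers, y is the line along which they close (so a half turn about z gives the same grasp; the last joint's range is limited). The gripper opens to 85 mm and grips with 20 to 120 N. Pads are 22 mm wide; open, the fingers measure 114 mm over their backs; the gripper's body (76 mm by 85 mm) begins 54 mm behind the grasp point. The pads swing forward as they close: fully open they stand 13 mm farther back than shut.
Start: joints at [-79.08, 23.554, -0.728, 91.456, 0.321, 64.991, -4.71], TCP at [159.96, 604.187, 215.897] pointing down, gripper open.
Joint ranges: [-169.25, 169.25], [-16.82, 113.86], [-84.01, 82.57], [7.8, 145.47], [-59.2, 239.2], [7.22, 106.19], [-163.78, 163.78]. Speed limits (degrees/s): [136.94, 136.94, 172.46, 172.46, 180, 180, 180].

## Interface

Orientations are given as a 3x3 rotation matrix whose columns are the frame's x, y, z axes.
In Python, from station import bot gives the robot as it stands.
- The arm moves only by the shell command python3 -m creep 'ROWS' [FORCE]. ROWS is JSON, a list of rows, each a list of 3 entries, a list of its own where there are three numbers: the finger opening in mm, from 0 to 85.4, then the shift along the world's x, y, z in units of 30 mm (1.0 is 30 mm), then the turn about the world's z in degrees. A call has 1 to 8 rows; each row is the pose to reach, as a shift and turn from the pose commanded when the call began; what a row does not reach only later rows make up. A row lasts 1/12 s, in which the tool goes at most 41.7 mm and 7.16 degrees, less where a joint would pass 70% of its speed; a pose out of reach is approached as far as the arm can. A call with a gripper value outside its range is refused whole. The fingers move at their own pace and stop on an object; FORCE is the grip in N (left out, the last holds). Time passes only in rows, so rows that repeat a pose let the fingers close. It gives the time, the measured TCP pose, the force, the opening and the grip force at its end, in the units of the state.
- bot.get_obs(): the state, without advancing time (a new reading comes with each control period).
- bot.snapshot(name): name is "scene" or "top" or "wrist"; returns the picture (384x512x3 uint8, red, green, blue); there is no depth.
- bot.camera_model(name): a dict with "fx", "fy", "cx", "cy" (pixels), "D" ([k1, k2, p1, p2, k3] as OpenCV has them; the pictures are not rectified), "position" and "attitude" of the camera in the world. Camera axes: x right, y down, z forward; pixel columns grow to the right and rows downward; lengths in mm; the calibration is good to about 2 mm. A picture is of the moment at which its call begins: read the wrist's pose just before it. camera_model takes no time and is no camera call; for the wrist camera it gives the pose at the moment of the call.
- bot.finish_job(): hands the job in; it is judged then, once.
The state is a dict: "time": time; "joint_pos": joint angles; "joint_velocities": joint speeds; "effort": joint torques, N m; "eef_pos": TCP position; "eef_rot": TCP orientation; "wrist_force": force on the tool from outside, world axes, zero at the start; "torque": the same for the moment, N m; "gripper_width": finger opening in mm; "grip_force": force on a finger pad.
Only numpy, scipy, OpenCV 4.12 (cv2) and the standard library are available. Lean on these libraries where they do the work, as an engineer would, in place of code of your own. Each camera call takes 0.05 s, during which the arm holds its last target. There are 200 camera calls.

## Working session

There is one attempt and no reset: what is moved stays moved. The work goes in short steps, Python scripts to look and compute and a shell command to move; the robot and the scene stay as the last step left them, time stands still between calls to the robot, and variables do not carry over. Pictures are saved under pics/ and viewed, at most 10 in all, crops included, and the job is handed in when it is done.

```bash
mkdir -p pics; python3 - <<'E'
from station import bot
import cv2,numpy as np
o=bot.get_obs(); print({k:np.round(o[k],3).tolist() for k in o})
ims=[]
for n in("scene","top","wrist"):
    m=bot.camera_model(n); print(n,{k:np.round(m[k],4).tolist() for k in m})
    im=bot.snapshot(n)[:,:,::-1]; cv2.imwrite(f'pics/{n}0.png',im)
E
```

```text
{'time': 0.0, 'joint_pos': [-79.08, 23.602, -0.727, 91.503, 0.322, 64.989, -4.71], 'joint_velocities': [-0.03, -0.018, -0.018, -0.048, 0.004, 0.034, -0.044], 'effort': [0.0, -60.062, 0.682, -29.942, 0.014, 0.011, -0.0], 'eef_pos': [159.873, 603.685, 215.034], 'eef_rot': [[-0.967, 0.256, -0.0], [0.256, 0.967, -0.002], [-0.0, -0.002, -1.0]], 'wrist_force': [1.265, -0.288, 0.354], 'torque': [-0.005, 0.003, -0.003], 'grip_force': 0.0, 'gripper_width': 85.452}
scene {'fx': 498.607, 'fy': 498.607, 'cx': 254.8364, 'cy': 189.9766, 'D': [-0.0882, 0.0, 0.0, 0.0, 0.0], 'position': [1338.4716, 449.1244, 711.8978], 'attitude': [[-0.4964, 0.4931, -0.7145], [0.8681, 0.2832, -0.4076], [0.0014, -0.8226, -0.5686]]}
top {'fx': 364.0341, 'fy': 364.0341, 'cx': 256.9893, 'cy': 191.3035, 'D': [-0.084, 0.0, 0.0, 0.0, 0.0], 'position': [539.0303, 40.393, 776.3348], 'attitude': [[-0.0215, -0.9901, 0.1386], [-0.9994, 0.0176, -0.0291], [0.0264, -0.1391, -0.9899]]}
wrist {'fx': 277.8298, 'fy': 277.8298, 'cx': 254.5107, 'cy': 196.1043, 'D': [-0.0182, 0.0, 0.0, 0.0, 0.0], 'position': [88.0061, 622.5832, 373.3883], 'attitude': [[0.2569, 0.9253, 0.2791], [0.9664, -0.2454, -0.0762], [-0.0021, 0.2893, -0.9572]]}
```

View pics/scene0.png

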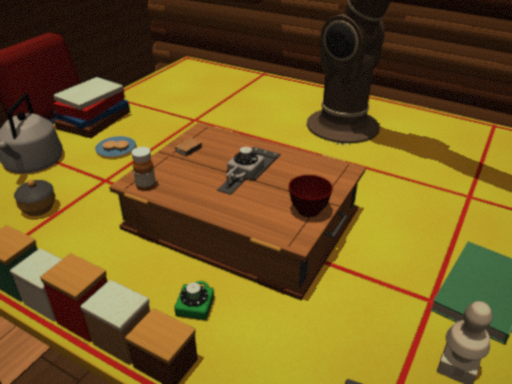

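View pics/top0.png

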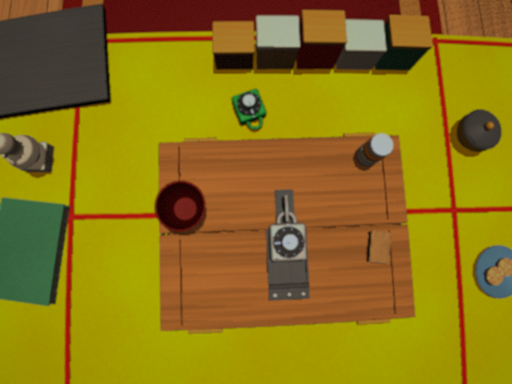

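The scene view shows the chest with its lock at about (245,160), bowl (310,195), jar (144,168) and match box (188,147). The green decoy is on the table at (195,298). In the top view the knob is at (289,241), the staple is above it at (286,208), and the match box (378,246) and jar (378,150) are to its right.

```bash
cat > h.py <<'E'
import cv2,numpy as np
def ray(m,p):
    K=np.array([[m['fx'],0,m['cx']],[0,m['fy'],m['cy']],[0,0,1]])
    q=cv2.undistortPoints(np.array([[p]],float),K,np.array(m['D'])).ravel()
    d=np.array(m['attitude'])@[q[0],q[1],1]; return np.array(m['position']),d/np.linalg.norm(d)
def onz(m,p,z):
    c,d=ray(m,p); return c+d*(z-c[2])/d[2]
def tri(rs):
    A=sum(np.eye(3)-np.outer(d,d) for c,d in rs); b=sum((np.eye(3)-np.outer(d,d))@c for c,d in rs)
    return np.linalg.solve(A,b)
def pix(m,P):
    R=np.array(m['attitude']).T; K=np.array([[m['fx'],0,m['cx']],[0,m['fy'],m['cy']],[0,0,1]])
    return cv2.projectPoints(np.array(P,float).reshape(-1,1,3),cv2.Rodrigues(R)[0],-R@np.array(m['position']),K,np.array(m['D']))[0].reshape(-1,2)
E
python3 - <<'E'
from station import bot
from h import *
t=bot.camera_model('top');s=bot.camera_model('scene')
print(onz(t,(289,241),175),onz(s,(246,152),175),tri([ray(t,(289,241)),ray(s,(246,152))]))
# chest axis from lid edges (top view)
for p in [(160,143),(400,137),(413,317),(162,329),(286,198),(289,297),(180,205),(380,240)]: print(p,onz(t,p,121).round(0))
o=bot.get_obs();w=bot.camera_model('wrist');R=np.array(o['eef_rot'])
print('cam in tool',R.T@(w['position']-np.array(o['eef_pos'])),(R.T@np.array(w['attitude'])).round(3))
a=cv2.imread('pics/top0.png');cv2.imwrite('pics/topc.png',cv2.resize(a[180:310,240:400],None,fx=5,fy=4.6 if 0 else 4.5,interpolation=cv2.INTER_CUBIC))
E
```

```text
[539.76250795 -28.16417566 175.        ] [549.74842985 -22.67537159 175.        ] [539.71114071 -28.82999314 168.13995706]
(160, 143) [724. 199. 121.]
(400, 137) [ 731. -254.  121.]
(413, 317) [ 397. -255.  121.]
(162, 329) [391. 192. 121.]
(286, 198) [618. -31. 121.]
(289, 297) [441. -31. 121.]
(180, 205) [608. 161. 121.]
(380, 240) [ 537. -201.  121.]
cam in tool [  74.27429137   -0.39574834 -158.26104403] [[-0.001 -0.957 -0.289]
 [ 1.    -0.001 -0.001]
 [ 0.001 -0.289  0.957]]
```

View pics/topc.png

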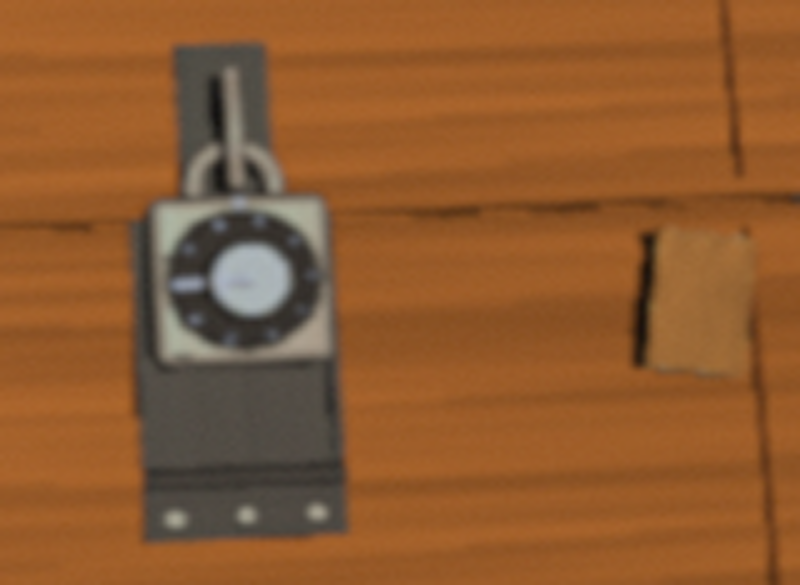

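The crop puts the lock 1:1 on the hasp. The index line is at (238,203) and the long mark at (190,284), which is roughly +90° CCW and may be between clicks. I'll move over it for a close look with the wrist camera.

```bash
python3 -m creep '[[85,[0.6,-1,0.4],-5],[85,[1.3,-2.1,0.8],-12],[85,[2,-3.3,1.2],-19],[85,[2.7,-4.5,1.5],-26],[85,[3.4,-5.7,1.5],-33],[85,[4.1,-6.8,1.5],-40],[85,[4.8,-8,1.5],-47],[85,[5.5,-9.2,1.5],-54]]'
python3 -m creep '[[85,[0.7,-1.17,0],-4],[85,[1.4,-2.34,0],-8],[85,[2.1,-3.5,0],-12],[85,[2.8,-4.7,0],-16],[85,[3.5,-5.85,0],-20],[85,[4.2,-7,0],-24],[85,[4.9,-8.2,0],-24],[85,[5.6,-9.3,0],-24]]'
python3 -m creep '[[60,[0.6,-1,0],0],[50,[1,-1.7,0],0],[50,[1.35,-2.3,0],0],[50,[1.57,-2.6,0],0],[50,[1.57,-2.6,0],0],[50,[1.57,-2.6,0],0]]'
```

```text
time: 0.82
eef_pos: [325.5, 326.3, 260.9]
eef_rot: [[-0.356, 0.935, -0.0], [0.935, 0.356, 0.0], [0.0, 0.0, -1.0]]
wrist_force: [0.8, 0.0, 0.1]
gripper_width: 85.1
grip_force: 0.0
time: 1.48
eef_pos: [493.4, 46.9, 261.1]
eef_rot: [[0.05, 0.999, 0.001], [0.999, -0.05, 0.0], [0.0, 0.0, -1.0]]
wrist_force: [0.9, 0.9, 0.5]
gripper_width: 85.0
grip_force: 0.0
time: 1.98
eef_pos: [539.7, -29.0, 260.5]
eef_rot: [[0.051, 0.999, -0.001], [0.999, -0.051, -0.0], [-0.0, -0.001, -1.0]]
wrist_force: [0.0, -0.1, -0.4]
gripper_width: 49.9
grip_force: 0.0
```

```bash
python3 - <<'E'
from station import bot
from h import *
import json
m=bot.camera_model('wrist');im=bot.snapshot('wrist')[:,:,::-1]
json.dump({k:np.array(v).tolist() for k,v in m.items()},open('m1.json','w'))
cv2.imwrite('pics/w1.png',im)
p=pix(m,[[540,-29,166]])[0];print(p)
x,y=int(p[0]),int(p[1]);c=im[max(0,y-75):y+75,max(0,x-100):x+100];print(max(0,x-100),max(0,y-75),c.shape)
cv2.imwrite('pics/w1c.png',cv2.resize(c,None,fx=4,fy=4,interpolation=cv2.INTER_CUBIC))
E
```

```text
[255.6501473  192.91033183]
155 117 (150, 200, 3)
```

View pics/w1c.png

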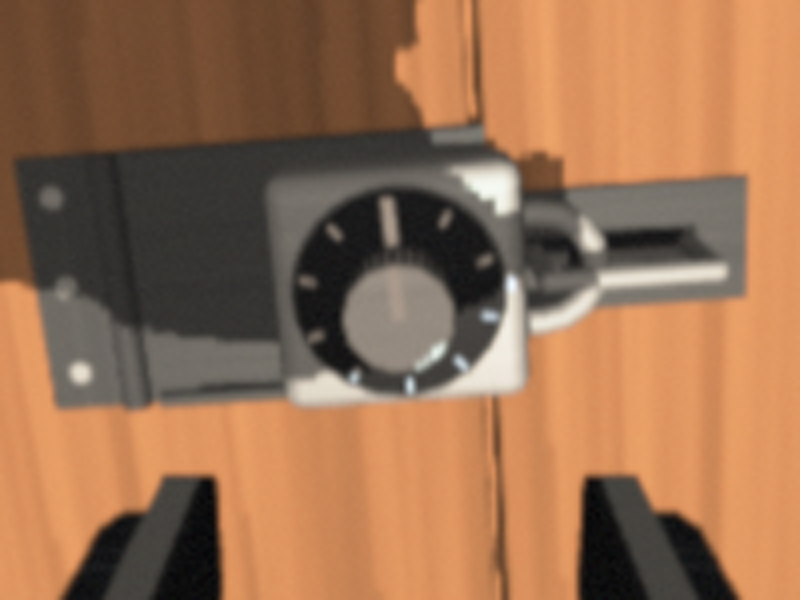

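The close view shows the knob top centred at (398,318), the long mark ending at (386,200) (so +y), the index at (511,285), and the staple bar from (600,278) to (725,270).

```bash
python3 - <<'E'
from station import bot
from h import *
import json
m=json.load(open('m1.json'));t=bot.camera_model('top')
f=lambda x,y:(x/4-.375+155,y/4-.375+117)
k=tri([ray(m,f(398,318)),ray(t,(290,241.4))]);print('knobtop tri',k)
zt=123+28+24-0  # text: top of knob = 123+14+29+9
print('at 175',onz(m,f(398,318),175),onz(t,(290,241.4),175))
tk=[(386,200),(445,218),(485,260),(490,316),(460,363),(410,385),(355,376),(315,337),(307,281),(335,232)]
P=np.array([onz(m,f(*p),157)[:2] for p in tk]);
c=cv2.fitEllipse(P.astype(np.float32));print(c); c=np.array(c[0])
a=np.degrees(np.arctan2(*(P-c).T[::-1]));print('ang',a.round(1), 'long',(a+36*np.arange(10)-a[0]+180)%360-180)
i=onz(m,f(511,285),151.5);print('index',i)
s=[onz(m,f(*p),156)for p in[(600,278),(725,270)]];print('staple',s,np.degrees(np.arctan2(*(s[1]-s[0])[1::-1])))
h=[onz(m,f(*p),123)for p in[(745,180),(745,292),(20,160),(58,405),(50,197),(80,373)]];print(np.round(h,1))
print('lockcorners',[onz(m,f(*p),151).round(1) for p in[(270,180),(518,160),(527,385),(293,403)]])
E
```

```text
knobtop tri [538.7973751  -29.99230701 173.06101433]
at 175 [538.56107272 -29.37551199 175.        ] [539.07026898 -29.7941376  175.        ]
((538.668701171875, -29.465087890625), (45.42647171020508, 46.73332977294922), 169.6843719482422)
ang [  94.2   57.6   21.   -15.2  -51.2  -85.9 -121.  -156.5  166.8  130.4] long [ 0.         -0.61243625 -1.15984021 -1.36843853 -1.38245382 -0.12560358
  0.82926247  1.29883048  0.61563734  0.17903154]
index [566.6753336  -29.36410188 151.5       ]
staple [array([588.05915498, -27.45879514, 156.        ]), array([618.57596248, -26.99344664, 156.        ])] 0.8736313173937488
[[632.6 -11.3 123. ]
 [633.8 -42.6 123. ]
 [438.9   4.1 123. ]
 [439.2 -66.1 123. ]
 [445.5  -6.2 123. ]
 [446.9 -56.8 123. ]]
lockcorners [array([ 5.089e+02, -1.000e-01,  1.510e+02]), array([569.1,   1.7, 151. ]), array([570.2, -56.3, 151. ]), array([509.9, -58.1, 151. ])]
```

The dial is at about +93° (94° absolute minus about 1° of chest yaw), so it sits between clicks 2 and 3. The knob is at (538.7,-29.6) with its top at 173–175. I'll descend and grip.

```bash
python3 -m creep '[[38,[-0.03,-0.02,-0.8],0],[38,[-0.03,-0.02,-1.6],0],[38,[-0.03,-0.02,-2.2],0],[38,[-0.03,-0.02,-2.5],0],[38,[-0.03,-0.02,-2.63],0],[38,[-0.03,-0.02,-2.63],0]]' 40
python3 -m creep '[[24,[0,0,0],0],[20,[0,0,0],0],[20,[0,0,0],0],[20,[0,0,0],0],[20,[0,0,0],0]]' 40
```

```text
time: 2.53
eef_pos: [538.8, -28.6, 181.7]
eef_rot: [[0.048, 0.999, -0.001], [0.999, -0.048, 0.0], [0.0, -0.001, -1.0]]
wrist_force: [0.1, 0.4, 0.7]
gripper_width: 37.8
grip_force: 0.0
time: 2.95
eef_pos: [539.4, -29.3, 182.5]
eef_rot: [[0.049, 0.999, 0.001], [0.999, -0.049, 0.0], [0.0, 0.001, -1.0]]
wrist_force: [0.3, 0.2, -0.1]
gripper_width: 19.5
grip_force: 0.0
```

```bash
python3 - <<'E'
from station import bot
from h import *
o=bot.get_obs();print(o['gripper_width'],o['grip_force'],o['wrist_force'])
im=bot.snapshot('wrist')[:,:,::-1];s=bot.snapshot('scene')[:,:,::-1]
a=cv2.resize(im[100:350,150:370],(400,455));b=cv2.resize(s[90:215,190:300],(400,455),interpolation=cv2.INTER_CUBIC)
cv2.imwrite('pics/g1.png',np.hstack([a,b]))
E
```

```text
19.511781592156705 0.0 [ 0.29303865  0.15442019 -0.0752507 ]
```

View pics/g1.png

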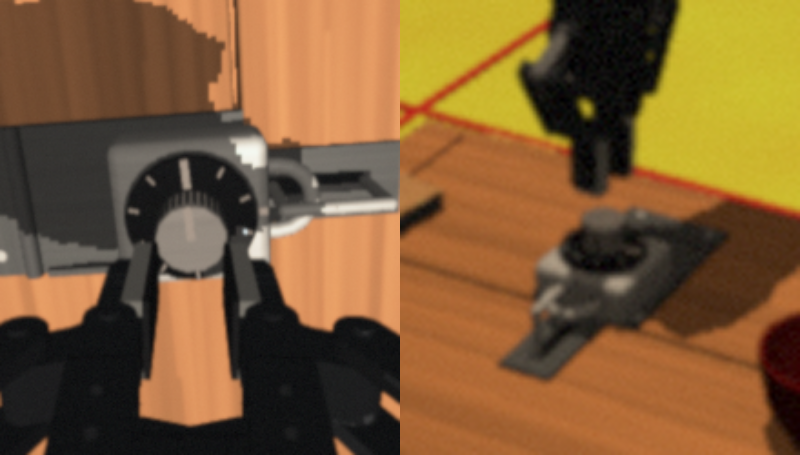

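```bash
python3 - <<'E'
from station import bot
from h import *
m=bot.camera_model('wrist');s=bot.camera_model('scene');t=bot.camera_model('top')
print(m['position'],bot.get_obs()['eef_pos'])
print('scene proj knob top, tip160, tip175',pix(s,[[539,-29.5,174],[539,-29.5,160],[539,-29.5,175],[539,-29.5,182]]))
print('wrist proj',pix(m,[[539,-29.5,174],[539,-29.5,160],[549,-29.5,175]]))
c,d=ray(s,(242.8,142));print('tip if x=539',c+d*(539-c[0])/d[0])
f=lambda x,y:(x*.55+150,y*250/455+100)
print('knobtop wrist@174',onz(m,f(191,239),174), f(191,239))
print('tri',tri([ray(m,f(191,239)),ray(s,(245,150))]))
E
```

```text
[542.33306051  44.15661815 340.50737341] [539.23940915 -29.34569835 182.23976384]
scene proj knob top, tip160, tip175 [[245.81695147 149.41438173]
 [245.87329881 155.02089041]
 [245.81290309 149.01083015]
 [245.78447609 146.17434401]]
wrist proj [[255.22873548 230.2729639 ]
 [255.18887461 222.10490588]
 [270.67420591 230.18602912]]
tip if x=539 [539.         -36.83794352 190.17317056]
knobtop wrist@174 [538.84693199 -30.23316531 174.        ] (255.05, 231.3186813186813)
tri [538.85582722 -31.43394051 171.81007496]
```

The fingers closed above the knob: they show at crop y≈240 beside the knob in the wrist view, and hang clear of it in the scene view. So the tips are above 174 and I can safely go 14 mm lower.

```bash
python3 -m creep '[[38,[0,0,0],0],[38,[0,0,0],0],[38,[0,0,0],0],[38,[0,-0.02,-0.15],0],[38,[0,-0.02,-0.3],0],[38,[0,-0.02,-0.4],0],[38,[0,-0.02,-0.47],0],[38,[0,-0.02,-0.47],0]]' 40
python3 - <<'E'
from station import bot
from h import *
im=bot.snapshot('wrist')[:,:,::-1];s=bot.snapshot('scene')[:,:,::-1]
a=cv2.resize(im[130:330,170:350],(400,444));b=cv2.resize(s[110:185,212:280],(400,444),interpolation=cv2.INTER_CUBIC)
cv2.imwrite('pics/g2.png',np.hstack([a,b]))
E
```

```text
time: 3.72
eef_pos: [538.7, -29.9, 167.2]
eef_rot: [[0.049, 0.999, -0.001], [0.999, -0.049, -0.0], [-0.0, -0.001, -1.0]]
wrist_force: [0.8, 0.1, 0.4]
gripper_width: 38.1
grip_force: 0.0
```

View pics/g2.png

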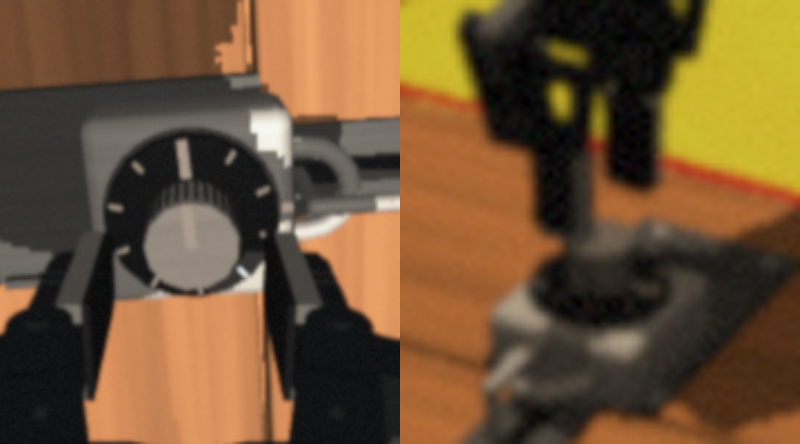

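The fingers still hang about 10–15 mm over the knob. In the scene view the tips are at (555,230) and (635,185), which puts them at z≈185–190, so the real tip offset differs from the stated one. I'll go 21 mm lower in small steps.

```bash
python3 -m creep '[[38,[0,0,-0.15],0],[38,[0,0,-0.3],0],[38,[0,0,-0.45],0],[38,[0,0,-0.6],0],[38,[0,0,-0.7],0],[38,[0,0,-0.7],0]]' 40
python3 - <<'E'
from station import bot
from h import *
im=bot.snapshot('wrist')[:,:,::-1];s=bot.snapshot('scene')[:,:,::-1]
a=cv2.resize(im[130:330,170:350],(400,444));b=cv2.resize(s[110:185,212:280],(400,444),interpolation=cv2.INTER_CUBIC)
cv2.imwrite('pics/g3.png',np.hstack([a,b]))
E
```

```text
time: 4.32
eef_pos: [538.6, -29.9, 146.0]
eef_rot: [[0.049, 0.999, -0.001], [0.999, -0.049, -0.0], [-0.0, -0.001, -1.0]]
wrist_force: [-0.1, 0.3, 0.7]
gripper_width: 37.9
grip_force: 0.0
```

View pics/g3.png

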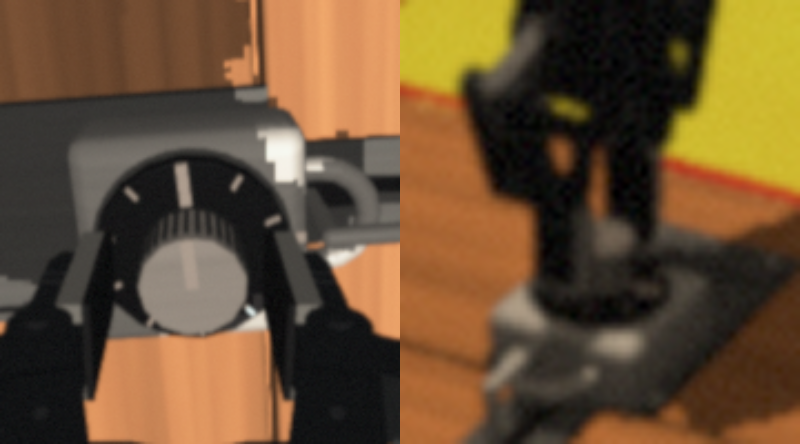

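The fingers now straddle the knob: in the wrist view they sit either side of it at x≈100 and 285. I'll close.

```bash
python3 -m creep '[[24,[0,0,-0.1],0],[20,[0,0,-0.1],0],[20,[0,0,-0.1],0],[20,[0,0,-0.1],0]]' 40
```

```text
time: 4.75
eef_pos: [539.6, -30.0, 144.2]
eef_rot: [[0.049, 0.999, 0.001], [0.999, -0.049, -0.0], [0.0, 0.001, -1.0]]
wrist_force: [0.7, 0.3, 2.2]
gripper_width: 24.2
grip_force: 39.2
```

```bash
python3 -m creep '[[20,[0,0,0],-5],[20,[0,0,0],-10],[20,[0,0,0],-15],[20,[0,0,0],-20],[20,[0,0,0],-26],[20,[0,0,0],-32],[20,[0,0,0],-38],[20,[0,0,0],-44]]'
python3 -m creep '[[20,[0,0,0],-5],[20,[0,0,0],-10],[20,[0,0,0],-15],[20,[0,0,0],-20],[20,[0,0,0],-26],[20,[0,0,0],-32],[20,[0,0,0],-38],[20,[0,0,0],-44]]'
python3 -m creep '[[20,[0,0,0],-3],[20,[0,0,0],-5],[20,[0,0,0],-5]]'
python3 - <<'E'
from station import bot
from h import *
import json
m=bot.camera_model('wrist');print(bot.get_obs()['torque'])
json.dump({k:np.array(v).tolist() for k,v in m.items()},open('m2.json','w'))
im=bot.snapshot('wrist')[:,:,::-1];t=bot.snapshot('top')[:,:,::-1]
cv2.imwrite('pics/w2.png',im)
a=cv2.resize(im[120:320,160:360],(450,450),interpolation=cv2.INTER_CUBIC)
cv2.imwrite('pics/t2.png',a)
E
```

```text
time: 5.42
eef_pos: [539.3, -29.9, 144.2]
eef_rot: [[0.733, 0.681, 0.001], [0.681, -0.733, 0.0], [0.001, 0.0, -1.0]]
wrist_force: [0.8, 0.5, 3.2]
gripper_width: 24.2
grip_force: 39.5
time: 6.08
eef_pos: [539.3, -29.6, 144.3]
eef_rot: [[1.0, -0.019, 0.0], [-0.019, -1.0, 0.001], [0.0, -0.001, -1.0]]
wrist_force: [-0.1, 0.1, 4.6]
gripper_width: 24.7
grip_force: 39.6
time: 6.33
eef_pos: [539.3, -29.6, 144.2]
eef_rot: [[0.995, -0.104, 0.0], [-0.104, -0.995, 0.0], [0.0, -0.0, -1.0]]
wrist_force: [-0.8, 0.6, 5.6]
gripper_width: 24.2
grip_force: 39.8
[ 0.22104466  0.20706481 -0.15239558]
```

View pics/t2.png

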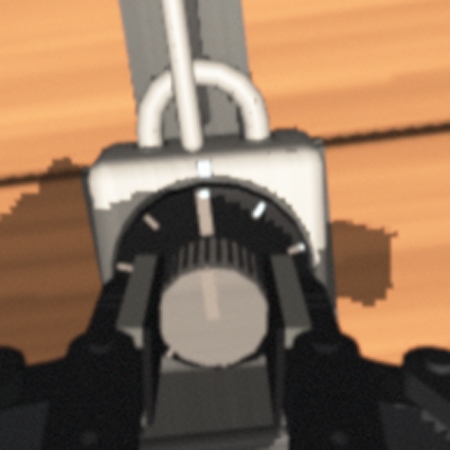

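The long mark (205,212) lines up with the index line (204,168). I'll release briefly so the detent seats itself, then check and regrip.

```bash
python3 -m creep '[[34,[0,0,0],0],[34,[0,0,0],0],[34,[0,0,0],0],[34,[0,0,0],0],[34,[0,0,0],0]]'
python3 - <<'E'
from station import bot
from h import *
m=bot.camera_model('wrist');im=bot.snapshot('wrist')[:,:,::-1];cv2.imwrite('pics/w3.png',im)
g=cv2.cvtColor(im,cv2.COLOR_BGR2GRAY)
print(im.shape,bot.get_obs()['wrist_force'])
# bright mark on black disc: sample rectified plane z=157, 0.25mm/px, x up
def rect(z,x0,x1,y0,y1,s=.25):
    X,Y=np.meshgrid(np.arange(x1,x0,-s),np.arange(y1,y0,-s),indexing='ij')
    p=pix(m,np.stack([X,Y,0*X+z],-1)).astype(np.float32)
    return cv2.remap(im,p[:,0].reshape(X.shape),p[:,1].reshape(X.shape),cv2.INTER_CUBIC)
a=rect(157,520,590,-65,5);cv2.imwrite('pics/w3r.png',cv2.resize(a,None,fx=2,fy=2))
for lo,hi in [(568.5,570),(558,563),(552,556)]:
    z=151 if lo>566 else 157
    r=rect(z,lo,hi,-42,-17);r=cv2.cvtColor(r,cv2.COLOR_BGR2GRAY).mean(0);w=np.clip(r-np.percentile(r,70),0,None);print(lo,hi,z,(w*(-17-.25*np.arange(len(w)))).sum()/w.sum(),r[::8].round())
E
```

```text
time: 6.85
eef_pos: [539.0, -30.0, 143.8]
eef_rot: [[0.995, -0.102, -0.0], [-0.102, -0.995, -0.0], [-0.0, 0.0, -1.0]]
wrist_force: [0.2, 0.3, 0.4]
gripper_width: 34.1
grip_force: 0.0
(384, 512, 3) [ 0.58359932 -0.63061818 -0.21631758]
568.5 570 151 -29.889080856945412 [209. 210. 209. 212. 213. 213. 235. 232. 215. 216. 216. 216. 216.]
558 563 157 -29.817521657447028 [ 34.  29.  31.  31.  32.  37. 202. 151.  38.  50.  54.  61.  61.]
552 556 157 -29.12570309210131 [ 70.  30.  30.  31.  30.  31. 177. 134.  29.  29.  30.  29.  34.]
```

View pics/w3r.png

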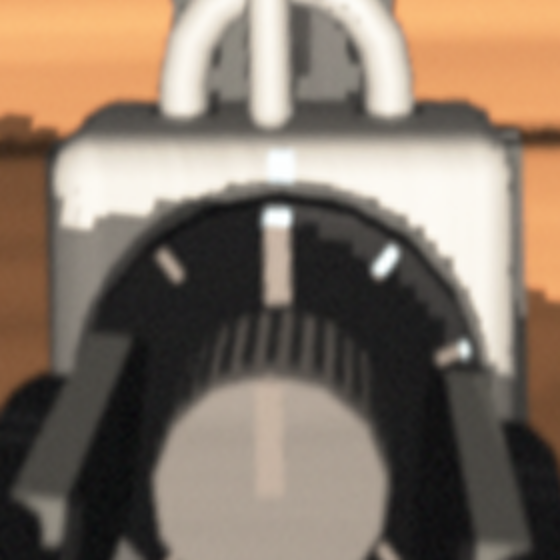

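The rectified view shows the long mark at (277,250) seated at the index (281,165), so the dial clicked in at 0. The near staple leg is at x≈577 and full opening should come after a draw of about 24 mm. I'll regrip and draw gently, watching the force.

```bash
python3 -m creep '[[24,[0,0,0],0],[20,[0,0,0],0],[20,[0,0,0],0],[20,[0,0,0],0]]' 60
python3 -m creep '[[20,[-0.07,0,0],0],[20,[-0.14,0,0],0],[20,[-0.21,0,0],0],[20,[-0.28,0,0],0],[20,[-0.34,-0.01,0],0],[20,[-0.4,-0.01,0],0]]'
python3 -m creep '[[20,[-0.05,0,0],0],[20,[-0.1,0,0],0],[20,[-0.15,0,0],0],[20,[-0.2,0,0],0]]'
```

```text
time: 7.23
eef_pos: [539.1, -29.7, 144.2]
eef_rot: [[0.995, -0.101, 0.0], [-0.101, -0.995, 0.001], [-0.0, -0.001, -1.0]]
wrist_force: [-1.3, 1.5, 5.3]
gripper_width: 23.8
grip_force: 58.7
time: 7.73
eef_pos: [528.1, -30.3, 144.3]
eef_rot: [[0.995, -0.101, 0.003], [-0.101, -0.995, -0.0], [0.003, 0.0, -1.0]]
wrist_force: [6.4, 0.0, 0.3]
gripper_width: 23.5
grip_force: 58.9
time: 8.07
eef_pos: [522.2, -30.3, 144.3]
eef_rot: [[0.995, -0.101, 0.003], [-0.101, -0.995, -0.0], [0.003, 0.0, -1.0]]
wrist_force: [5.9, 0.3, 0.3]
gripper_width: 23.5
grip_force: 58.9
```

```bash
python3 -m creep '[[20,[-0.05,0,0],0],[20,[-0.1,0,0],0],[20,[-0.13,0,0],0],[20,[-0.13,0,0],0]]'
python3 -m creep '[[20,[-0.04,0,0],0],[20,[-0.07,0,0],0],[20,[-0.07,0,0],0]]'
python3 -c "
from station import bot;import cv2;cv2.imwrite('pics/w4.png',bot.snapshot('wrist')[:,:,::-1]);print(bot.get_obs()['torque'])"
```

```text
time: 8.4
eef_pos: [518.0, -30.3, 144.3]
eef_rot: [[0.995, -0.101, 0.002], [-0.101, -0.995, -0.0], [0.002, 0.0, -1.0]]
wrist_force: [5.2, -0.3, 0.5]
gripper_width: 23.3
grip_force: 58.9
time: 8.65
eef_pos: [516.0, -30.3, 144.3]
eef_rot: [[0.995, -0.101, 0.002], [-0.101, -0.995, -0.0], [0.002, 0.0, -1.0]]
wrist_force: [5.9, 0.6, 0.9]
gripper_width: 23.7
grip_force: 58.9
[ 0.04099435 -1.22135534 -0.04473433]
```

```bash
for i in 1; do python3 -m creep '[[20,[-0.03,0,0],0],[20,[-0.06,0,0],0],[20,[-0.06,0,0],0]]' ; done | egrep 'eef_pos|force'
python3 -m creep '[[20,[-0.02,0,0],0],[20,[-0.04,0,0],0],[20,[-0.04,0,0],0]]' | egrep 'eef_pos|force'
```

```text
eef_pos: [514.2, -30.3, 144.3]
wrist_force: [5.5, 0.1, 1.2]
grip_force: 58.9
eef_pos: [513.1, -30.3, 144.2]
wrist_force: [6.1, 0.9, 0.6]
grip_force: 58.9
```

```bash
python3 -m creep '[[20,[-0.02,0,0],0],[20,[-0.05,0,0],0],[20,[-0.05,0,0],0]]' | egrep 'eef_pos|force'
python3 - <<'E'
from station import bot
from h import *
m=bot.camera_model('wrist');im=bot.snapshot('wrist')[:,:,::-1];cv2.imwrite('pics/w5.png',im)
s=.25;X,Y=np.meshgrid(np.arange(600,480,-s),np.arange(20,-80,-s),indexing='ij')
p=pix(m,np.stack([X,Y,0*X+137],-1)).astype(np.float32)
a=cv2.remap(im,p[:,0].reshape(X.shape),p[:,1].reshape(X.shape),cv2.INTER_CUBIC)
cv2.imwrite('pics/w5r.png',cv2.resize(a,None,fx=1.2,fy=1.2))
E
```

```text
eef_pos: [512.5, -30.3, 144.4]
wrist_force: [8.9, -0.8, -2.2]
grip_force: 59.0
```

View pics/w5r.png

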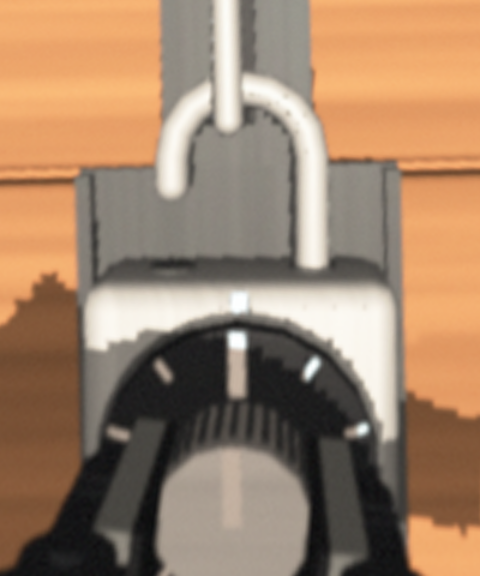

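The shackle is fully open: the toe at row 197 against the body edge at row 268 gives about 14–15 mm, and the force rose at the stop. The near leg is at x≈575.5. I'll raise 7 mm and push +x until the centre is about 38.5 mm short of it.

```bash
python3 -m creep '[[20,[0.04,0,0],0],[20,[0.07,0,0.06],0],[20,[0.07,0,0.12],0],[20,[0.07,0,0.18],0],[20,[0.07,0,0.235],0],[20,[0.07,0,0.235],0]]'
python3 -m creep '[[20,[0.1,0,0],0],[20,[0.2,0,0],0],[20,[0.3,0,0],0],[20,[0.4,0,0],0],[20,[0.5,0.01,0],0],[20,[0.6,0.01,0],0],[20,[0.7,0.01,0],0],[20,[0.75,0.01,0],0]]'
```

```text
time: 10.0
eef_pos: [513.3, -29.9, 150.6]
eef_rot: [[0.995, -0.101, 0.001], [-0.101, -0.995, -0.001], [0.001, 0.001, -1.0]]
wrist_force: [8.7, 0.5, -8.7]
gripper_width: 23.8
grip_force: 59.7
time: 10.67
eef_pos: [535.6, -30.0, 150.9]
eef_rot: [[0.995, -0.101, 0.0], [-0.101, -0.995, -0.0], [0.0, 0.0, -1.0]]
wrist_force: [-0.2, -0.5, -3.6]
gripper_width: 23.6
grip_force: 60.3
```

```bash
python3 -m creep '[[20,[0.05,0,0],0],[20,[0.05,-0.1,0],0],[20,[0.05,-0.2,0],0],[20,[0.05,-0.3,0],0]]'|egrep 'eef_pos|force'
python3 - <<'E'
from station import bot
from h import *
m=bot.camera_model('wrist');im=bot.snapshot('wrist')[:,:,::-1]
E
python3 -m creep '[[20,[0,-0.1,0],0],[20,[0.01,-0.2,0],0],[20,[0.01,-0.3,0],0],[20,[0.01,-0.4,0],0],[20,[0.02,-0.5,0],0]]'|egrep 'eef_pos|force'
```

```text
eef_pos: [536.5, -39.4, 150.9]
wrist_force: [0.0, -0.4, -4.0]
grip_force: 60.3
eef_pos: [537.3, -54.3, 151.0]
wrist_force: [0.5, -0.3, -4.1]
grip_force: 60.3
```

```bash
python3 -m creep '[[20,[0,-0.12,0],0],[20,[0.01,-0.24,0],0],[20,[0.01,-0.4,0],0],[20,[0.01,-0.6,0],0],[20,[0.02,-0.8,0],0],[20,[0.02,-0.9,0],0],[20,[0.02,-0.9,0],0]]'|egrep 'eef_pos|force'
python3 -m creep '[[20,[0,0,0.2],0],[20,[0,0,0.6],0],[20,[0,0,1.2],0],[20,[0,0,1.8],0],[20,[0,0,2.5],0],[20,[0,0,3.2],0],[20,[0,0,3.8],0],[20,[0,0,4.2],0]]'|egrep 'eef_pos|force'
python3 -m creep '[[20,[0,0.3,0.1],0],[20,[0,0.7,0.1],0],[20,[0,1.1,0.1],0],[20,[0,1.5,0.1],0],[20,[0,1.7,0.1],0],[20,[0,1.7,0.1],0],[20,[0,1.7,0.1],0],[20,[0,1.7,0.1],0]]'
python3 - <<'E'
from station import bot
import cv2
cv2.imwrite('pics/f_w.png',bot.snapshot('wrist')[:,:,::-1]);cv2.imwrite('pics/f_t.png',bot.snapshot('top')[:,:,::-1])
s=bot.snapshot('scene')[:,:,::-1];cv2.imwrite('pics/f_s.png',s)
import numpy as np
# objects unmoved? compare patches with start
a=cv2.imread('pics/scene0.png').astype(int);d=lambda y0,y1,x0,x1:np.abs(a-s)[y0:y1,x0:x1].mean()
print('bowl',d(175,220,285,335),'jar',d(145,190,130,160),'box',d(135,158,172,205))
E
```

```text
eef_pos: [537.8, -82.2, 151.1]
wrist_force: [0.6, -0.7, -3.6]
grip_force: 60.3
eef_pos: [538.5, -81.1, 279.7]
wrist_force: [0.6, -0.1, -4.1]
grip_force: 60.3
time: 13.38
eef_pos: [537.7, -30.6, 279.9]
eef_rot: [[0.995, -0.102, -0.0], [-0.102, -0.995, -0.001], [-0.0, 0.001, -1.0]]
wrist_force: [-0.0, 0.2, -3.5]
gripper_width: 23.6
grip_force: 60.4
bowl 4.040592592592593 jar 4.669135802469135 box 4.742204655248133
```

```bash
python3 - <<'E'
from station import bot
import cv2,numpy as np
a=cv2.imread('pics/w5.png');b=cv2.imread('pics/f_w.png')
# lock is rigid in the gripper: level/open <=> same pixels (w5 taken at full opening)
g=lambda i:cv2.cvtColor(i,cv2.COLOR_BGR2GRAY);A,B=g(a),g(b)
from h import *
m=bot.camera_model('wrist');d=np.array([537.7-512.5,-30.6+30.3,279.9-144.4])
for n,P,s in[('bend',[554,-36,137],22),('toe',[560.4,-16,137],9),('index',[537.5,-30,137],12),('dial',[522,-30,137],12)]:
    u,v=pix(m,np.array(P)+d)[0].astype(int)
    t=A[v-s:v+s,u-s:u+s];w=B[v-s-8:v+s+8,u-s-8:u+s+8]
    r=cv2.matchTemplate(w,t,cv2.TM_CCOEFF_NORMED);_,q,_,l=cv2.minMaxLoc(r);print(n,(u,v),round(q,2),np.array(l)-8)
print(bot.get_obs()['eef_pos'],bot.get_obs()['joint_velocities'])
E
```

```text
bend (np.int64(255), np.int64(166)) 0.81 [0 0]
toe (np.int64(221), np.int64(159)) 0.85 [ 0 -2]
index (np.int64(249), np.int64(193)) 0.99 [0 0]
dial (np.int64(251), np.int64(216)) 0.99 [0 0]
[537.8102814  -30.72909566 279.96506261] [-0.09942763 -0.00878914 -0.11389157 -0.12614998 -0.01081937  0.00262744
 -0.09977615]
```

```bash
python3 -c "
from station import bot;print(bot.finish_job())"
```

```text
the job is handed in; nothing more can be done
None
```

I turned the dial to the index line, where it clicked in, then opened and unhooked the lock. The arm is holding it by the knob over the hasp, level and dial up, about 13 cm above the lids with the shackle still open; the bowl, jar and match box look unmoved, and I handed the job in at about 13.5 s.

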